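# Load a slotted weight onto a food press

### The arm

A 6-joint arm with a two-finger parallel gripper is mounted at the origin on a cart in front of the work surface, level with it; the furniture and walls round the work are solid. World frame = base frame: x ahead of the robot, y to its left, z up, the work surface at z = 0. Lengths are in mm, angles in rad, forces in N, time in s.
With the tool pointing down it reaches from about 325 to 775 mm from the base axis. Payload 9.3 kg.
Tool frame: the origin (TCP) lies at the very end of the fingers, on their centre line; the grasp point (between the pads) lies robot.grip_point_offset behind it (robot.grip_point_offset is the distance from the TCP to the grasp point, in mm); z points along the fingers, y is the line along which they close (so a half turn about z gives the same grasp; the last joint's range is limited). The gripper opens to 85 mm and grips with 20 to 120 N. Pads are 22 mm wide; open, the fingers measure 114 mm over their backs; the gripper's body (76 mm by 85 mm) begins 54 mm behind the grasp point. The pads swing forward as they close: fully open they stand 13 mm farther back than shut.
Start: joints at [-1.405, 0.259, 0.021, 1.334, 0, 1.418], TCP at [172.378, -522.286, 231.279] pointing down, gripper open.
Joint ranges: [-3.04, 3.04], [-0.91, 1.82], [-1.04, 1.36], [-1.92, 1.95], [-1.52, 1.45], [-3.14, 3.14]. Speed limits (rad/s): [2.22, 2.22, 2.79, 3.14, 3.14, 3.14].

### API

Orientations are given as a unit quaternion [x, y, z, w].
In Python, from station import robot, viewer, order gives the robot as it stands. The module is installed in compiled form; this text tells all that it offers.
- The arm moves only by the tool carry_out, never from a script. Its argument "plan" is a list of rows, each an object of numbers: "tx", "ty", "tz": the shift along the world's x, y, z in mm; "wx", "wy", "wz": the turn, a rotation vector about the world's x, y, z in rad. A call has 1 to 20 rows; each row is the pose to reach, as a shift and turn from the pose commanded when the call began; what a row does not reach only later rows make up. A row lasts 1/10 s, in which the tool goes at most 50 mm and 8.59 degrees, less where a joint would pass 70% of its speed; a pose out of reach is approached as far as the arm can. A call with a gripper value outside its range is refused whole. "gripper" is the opening, from 0 (shut) to 1 (fully open), set as the call begins (left out, the last holds). The fingers move at their own pace and stop on an object; "force" is the grip in N (left out, the last holds). Time passes only in rows, so rows that repeat a pose let the fingers close. It gives the time, the measured TCP pose, the force, the opening and the grip force at its end, in the units of the state.
- robot.read_state(): the state, without advancing time (a new reading comes with each control period).
- viewer.capture(name): name is "side" or "top"; returns (picture, depth): 384x512x3 uint8, blue, green, red; 384x512 float32, mm along the optical axis (not along the pixel's ray), 0 where there is no reading.
- viewer.get_calibration(name): a dict with "K" (3x3 intrinsics, pixels), "k1" (the pictures are not rectified: a ray, as slopes to the right and down, at radius r is drawn at 1 + k1 r^2 times it, then the intrinsics apply), "R" (3x3) and "t" (3): a world point X has camera coordinates R X + t. Camera axes: x right, y down, z forward; pixel columns grow to the right and rows downward; lengths in mm; the calibration is good to about 2 mm. A picture is of the moment at which its call begins. get_calibration takes no time and is no camera call.
- order.sign_off(): hands the job in; it is judged then, once.
The state is a dict: "clock": time; "joint_pos": joint angles; "qvel": joint speeds; "joint_torque": joint torques, N m; "eef_pos": TCP position; "ee_rot": TCP orientation; "force": force on the tool from outside, world axes, zero at the start; "ft_torque": the same for the moment, N m; "finger_gap": finger opening in mm; "grasp_force": force on a finger pad.
Only numpy, scipy, OpenCV 4.12 (cv2) and the standard library are available. Lean on these libraries where they do the work, as an engineer would, in place of code of your own. Each camera call takes 0.05 s, during which the arm holds its last target. There are 200 camera calls.

### The job

Load the kitchen press: pick up the slotted weight lying on the worktop by its black grip, slide it sideways onto the neck of the upright stem of the press (below the knob), and lower it over the thick foot of the stem until it sits flush on the weight already there. Its slot must face the opposite way to the slot of the weight below, within about 20 degrees. Work gently and by feel, since the stem must not be forced and its exact place is not known, leave the other things alone, and let go at the end.

Things in the scene. Friction and masses are not known exactly. Their poses are not given: they have to be found in the camera images.
- press: Fixed food press: white square open mould, 132 x 132 mm, 40 mm high, on a 150 mm square foot. Origin at the centre of its underside on the worktop, z up, x and y along its sides. A round wooden follower plate (top at height 34 mm) inside it carries the upright stem. The press is stiff; neither stem nor mould may be pushed with over 25 N, nor the two weights pressed together harder than that.
- press_axis (a point): Centre line of the press, 76 mm above its origin. The steel stem stands 8 mm off this line, in any direction (the round plate lies turned at random, unreported, but firm); find it by touch or sight. Stem heights above the press's origin: foot, 14 mm diameter, 34 to 58 mm, flat shoulder with 1 mm bevel; neck, 8 mm diameter, 58 to 92; black knob, 18 mm diameter, 92 to 104.
- base_weight: Steel slotted disc already on the press, lying on the follower plate round the stem's foot: 94 mm diameter, 16 mm thick, 0.6 kg, loose. Origin at the centre of its underside, near the press's axis; its top is 50 mm above the press's origin. x points out through its open slot (33 mm wide: it does not centre on the stem); z up.
- weight: The loose slotted weight: steel disc, 88 mm diameter, 18 mm thick, 0.25 to 0.42 kg, with an upright black grip; at first flat on the worktop. Origin at the centre of its underside, on the bore's axis; x points out through the slot's mouth, z up. The whole weight fits between knob and shoulder when its underside is 62 to 72 mm above the press's origin.
- weight_grip (a point): Centre of the weight's black grip, the place to grasp: 42 mm above the weight's underside, 34 mm from the disc's axis on the side away from the slot (weight's x = -34 mm). The grip is 20 mm long along x, 12 mm thick along y, from 18 to 58 mm above the underside. Axes as the weight's.
- weight_hub (a point): Centre of the weight's disc, on its axis, 9 mm above its underside; 59 mm above the press's origin when fully seated. The slot is 11 mm wide with a half-round end about the axis; its mouth is bevelled to 16 mm over the last 2.5 mm. The disc's lowest 10 mm have a 17 mm bore that fits over the stem's foot; the upper 8 mm pass only the neck.
- weight_mouth (a point): Mouth of the weight's slot: on the rim at x = +44 mm from the disc's axis, 9 mm above the underside.
- salt: Bystander: salt shaker, 44 mm diameter, 90 mm high, origin at the centre of its underside.
- bowl: Bystander: small spotted bowl, 90 mm diameter, 37 mm high, origin at the centre of its underside.
- candle: Bystander: tea light in a metal cup, 38 mm diameter, 15 mm high, origin at the centre of its underside.

How it is judged (in metres and radians):
At the end, for the whole second after the job is handed in: Disc centre 59 mm (+-2) above the press origin, within 14 mm of the lower weight's axis, tilted under 0.04 rad, slot opposite to the lower one within 0.45 rad; lower weight flat on the follower plate (under 0.04 rad, raised under 2 mm); weight released, at rest (z of weight_hub in the frame of press between 0.057 and 0.061 m and horizontal distance between weight_hub and base_weight below 0.014 m and angle between each of weight_hub, base_weight's own z axis and vertical below 0.04 rad and x of weight_mouth in the frame of base_weight below 0 m and angle between the x axis of weight_hub and the x axis of base_weight, either way round below 0.45 rad and z of base_weight in the frame of press below 0.036 m and linear speed of weight below 0.01 m/s and contact force between the fingers and weight below 0.1 N); the robot touches nothing.
It fails at once if the weight is pushed against the press or its stem with more than 25 N (contact force between weight and press above 25 N).
It fails at once if the weight is pressed on the lower weight with more than 25 N (contact force between weight and base_weight above 25 N).
It fails at once if the arm pushes the press with more than 25 N (contact force between the arm and press above 25 N).
It fails at once if the lower weight is lifted out of its place (z of base_weight in the frame of press above 0.044 m).
It fails at once if the salt shaker, bowl or candle is moved more than 20 mm (distance of any of salt, bowl, candle from where it was at the start of the episode above 0.02 m).
It also fails if it takes over 72 s, if anything falls off the work surface, if the arm or the gripper's body presses on something with over 40 N, if the wrist force passes 120 N, or if a joint passes its speed limit or range.

## Working session

There is one attempt and no reset: what is moved stays moved. The work goes in short steps, Python scripts to look and compute and a tool call to move; the robot and the scene stay as the last step left them, time stands still between calls to the robot, and variables do not carry over. Pictures are saved under pics/ and viewed, at most 10 in all, crops included, and the job is handed in when it is done.

Besides the shell and the picture viewer there is one more tool, called by a JSON object that holds its "api" and its "payload". carry_out: Moves the arm, as the interface text tells. Its arguments: {"type":"object","properties":{"plan":{"type":"array","items":{"type":"object","properties":{"tx":{"type":"number"},"ty":{"type":"number"},"tz":{"type":"number"},"wx":{"type":"number"},"wy":{"type":"number"},"wz":{"type":"number"}}}},"gripper":{"type":"number"},"force":{"type":"number"}},"required":["plan"]}

```bash
mkdir -p pics
cat > h.py <<'E'
import numpy as np, cv2
from station import robot, viewer, order
def cap(n,f=None):
    p,d=viewer.capture(n)
    if f: cv2.imwrite('pics/'+f,p); np.save('pics/'+f[:-4]+'.npy',d)
    return p,d
def cloud(n,d):
    c=viewer.get_calibration(n);K=np.array(c['K']);k1=c['k1']
    v,u=np.mgrid[0:d.shape[0],0:d.shape[1]].astype(float)
    X=(u-K[0,2])/K[0,0];Y=(v-K[1,2])/K[1,1]
    x,y=X.copy(),Y.copy()
    for _ in range(20):
        s=1+k1*(x*x+y*y);x=X/s;y=Y/s
    P=np.stack([x*d,y*d,d],-1)-np.array(c['t'])
    return P@np.array(c['R'])
def plane(n,u,v,z):
    c=viewer.get_calibration(n);d=np.ones((384,512));
    R=np.array(c['R']);t=np.array(c['t'])
    P=cloud(n,d)[int(round(v)),int(round(u))];o=-R.T@t
    return o+(P-o)*(z-o[2])/(P[2]-o[2])
E
python3 - <<'E'
from h import *
a,_=cap('top','t0.png');b,_=cap('side','s0.png')
s=robot.read_state();print({k:np.round(v,3) for k,v in s.items()},robot.grip_point_offset)
for n in('top','side'):
    c=viewer.get_calibration(n);print(n,-np.array(c['R']).T@np.array(c['t']),c['K'][0][0],np.round(c['R'],2).tolist())
E
```

```text
{'clock': np.float64(0.1), 'joint_pos': array([-1.405,  0.259,  0.021,  1.334, -0.   ,  1.418]), 'qvel': array([-0.   , -0.001,  0.001,  0.001,  0.   ,  0.001]), 'joint_torque': array([ 5.0000e-03, -5.5670e+01,  3.4507e+01,  1.2000e-02, -0.0000e+00,
        0.0000e+00]), 'eef_pos': array([ 172.359, -522.037,  230.724]), 'ee_rot': array([ 0.987,  0.159, -0.   , -0.001]), 'force': array([-0.253,  0.031,  0.338]), 'ft_torque': array([0.017, 0.058, 0.029]), 'grasp_force': np.float64(0.0), 'finger_gap': np.float64(85.384)} 18.700000000000003
top [ 446.18655739 -152.12956731 1340.14574643] 462.8449913627652 [[0.0, -1.0, 0.01], [-1.0, -0.0, -0.06], [0.06, -0.01, -1.0]]
side [354.45093358 880.18329521 498.60785856] 459.5471036962487 [[-0.99, -0.14, -0.02], [-0.03, 0.37, -0.93], [0.14, -0.92, -0.37]]
```

View pics/t0.png

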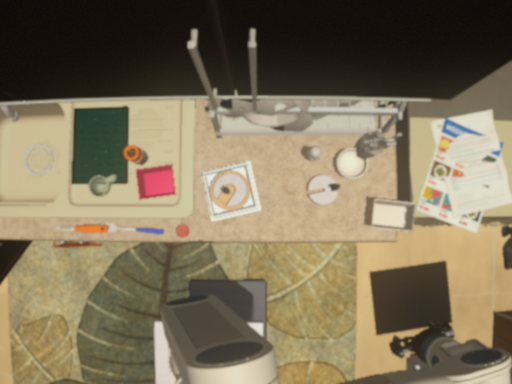

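View pics/s0.png

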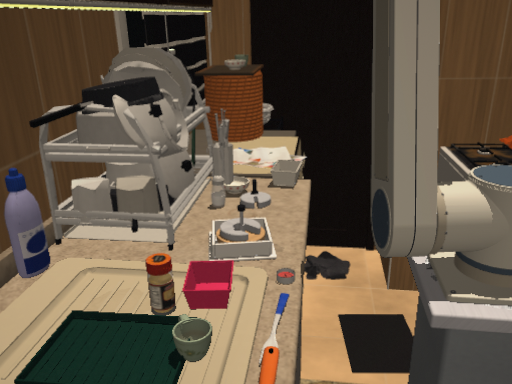

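Top: the press is at about (231,190), the weight at (323,190) with its grip near (333,187), salt at (313,153), bowl at (350,163) and candle at (182,230). I'll enlarge these.

Run:
```python
from h import *
t=cv2.imread('pics/t0.png');s=cv2.imread('pics/s0.png')
a=cv2.resize(t[155:225,195:265],(390,390),interpolation=cv2.INTER_CUBIC)
b=cv2.resize(t[155:225,290:360],(390,390),interpolation=cv2.INTER_CUBIC)
c=cv2.resize(s[170:265,200:300],None,fx=2.1,fy=2.1,interpolation=cv2.INTER_CUBIC)
im=np.zeros((600,790,3),np.uint8);im[:390,:390]=a;im[:390,400:790]=b;im[395:395+c.shape[0],:c.shape[1]]=c
im=im[:600]
cv2.imwrite('pics/c0.png',im)
d=np.load('pics/t0.npy');P=cloud('top',d)
for (u,v) in [(231,190),(323,190),(333,187),(323,197),(313,153),(350,163),(182,230),(290,190)]: print(u,v,P[v,u].round(1))
D=P[150:230,200:360]
```

```text
231 190 [532.7 -70.   35.8]
323 190 [ 5.354e+02 -3.356e+02 -1.000e-01]
333 187 [ 540.3 -356.5   53.8]
323 197 [ 513.9 -332.7   19.8]
313 153 [ 630.4 -296.4   91.7]
350 163 [ 612.8 -412.8   17.6]
182 230 [418.9  71.7  16.3]
290 190 [ 535.1 -239.     1.3]
```

View pics/c0.png

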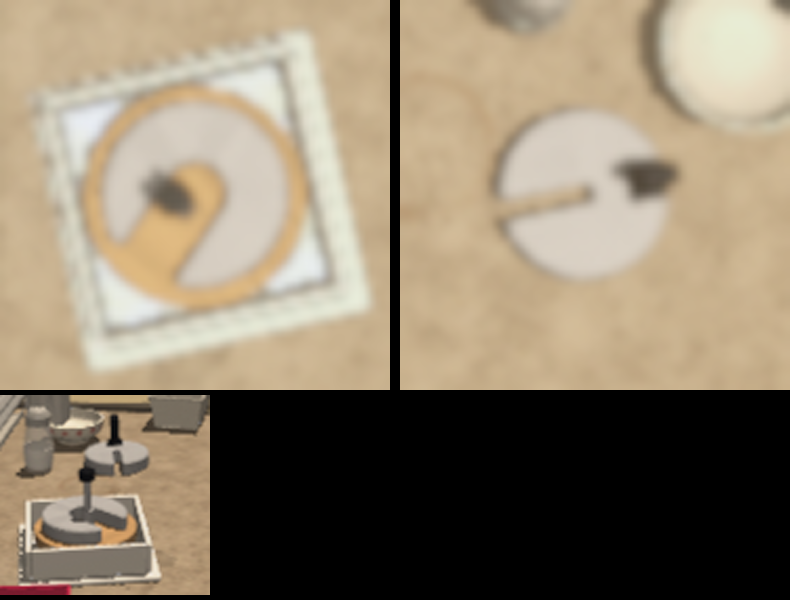

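The crop shows the base slot opening to the lower left and the stem knob at about (160,188) in the crop. The weight's slot opens left, with the grip on its right. Next I'll get numbers from depth and segmentation.

Run:
```python
from h import *
from scipy.optimize import least_squares
t=cv2.imread('pics/t0.png').astype(int);d=np.load('pics/t0.npy');P=cloud('top',d)
def sel(box,z0,z1,cond=None):
    u0,v0,u1,v1=box;m=np.zeros(d.shape,bool);m[v0:v1,u0:u1]=True
    m&=(P[...,2]>z0)&(P[...,2]<z1)
    if cond is not None:m&=cond
    return m
dark=t.sum(2)<250
gray=(np.ptp(t,axis=2)<35)&(t.sum(2)>400)
W=(290,155,360,225);B=(195,155,265,225)
def rep(n,m):
    q=P[m];print(n,m.sum(),q.mean(0).round(1) if len(q) else '',np.ptp(q,axis=0).round(1) if len(q) else '')
rep('grip',sel(W,45,65));rep('gripdark',sel(W,30,70,dark))
rep('knob',sel(B,85,115));rep('knobdark',sel(B,60,115,dark))
def disc(n,box,z,cond,tol):
    m=sel(box,z-tol,z+tol,cond)
    c=max(cv2.findContours(m.astype(np.uint8),0,cv2.CHAIN_APPROX_NONE)[0],key=cv2.contourArea)
    (u,v),r=cv2.minEnclosingCircle(c)
    print(n,m.sum(),(u,v,r),plane('top',u,v,z).round(1)); return m
disc('weight',W,18,gray,7)
b=disc('base',B,50,gray,6)
# mould rim
m=sel(B,36,44); c=max(cv2.findContours(m.astype(np.uint8),0,2)[0],key=cv2.contourArea)
print('rim',cv2.minAreaRect(c))
# slots by plane projection of crop px
f=lambda bx,by,x,y:(bx+x/5.571-.5,by+y/5.571-.5)
def pt(box,x,y,z):
    u,v=f(box[0],box[1],x,y);c0=plane('top',int(u),int(v),z);c1=plane('top',int(u)+1,int(v)+1,z)
    return np.array([c0[0]+(c1-c0)[0]*(v%1),c0[1]+(c1-c0)[1]*(u%1)])
for n,bx,a,e,z in [('wslot',W,(590,191),(500,210),18)]:
    a=(a[0]-400,a[1]);e=(e[0]-400,e[1])
    A=pt(bx,*a,z);E=pt(bx,*e,z);print(n,A,E,np.degrees(np.arctan2(*(E-A)[::-1])))
# base: edges of slot right side (218,210)->(178,285); left (150,205)->(118,248)
for a,e in [((222,212),(180,285)),((158,205),(122,247))]:
    A=pt(B,*a,50);E=pt(B,*e,50);print('bedge',A,E,np.degrees(np.arctan2(*(E-A)[::-1])))
print('rimc',[pt(B,x,y,40) for x,y in [(40,95),(308,35),(368,305),(95,365),]])
for x,y in((160,185),(150,178),(185,208)): print('knob',pt(B,x,y,104),pt(B,x,y,58))
print('griptop',pt(W,225,178,58),pt(W,273,172,58))
```

```text
grip 59 [ 577.1 -338.2   55.4] [94.2 89.7 18.8]
gripdark 14 [ 541.1 -358.1   52.8] [ 8.8  5.7 26.3]
knob 38 [528.1 -60.3 103.9] [16.4 16.  11.8]
knobdark 0  
weight 797 (322.3644104003906, 189.4915313720703, 15.050344467163086) [ 537.  -330.2   18. ]
base 587 (229.5, 189.5, 16.324926376342773) [531.7 -68.1  50. ]
rim ((229.48593139648438, 189.7724609375), (46.695823669433594, 46.92068862915039), 77.00537872314453)
wslot [ 537.67481431 -334.86272782] [ 527.78364845 -288.11432421] 101.9466178295886
bedge [524.57364297 -80.33752075] [487.92749134 -59.42617795] 150.2896824304597
bedge [528.05907078 -48.17975849] [506.94345077 -30.1813767 ] 139.55662639920843
rimc [array([584.62795731,  13.11670067]), array([ 615.24225682, -123.0016787 ]), array([ 478.2796542 , -153.60496375]), array([447.78775641, -15.88418037])]
knob [534.2734764  -53.42046621] [537.55140563 -49.74725966]
knob [537.64534319 -48.58537506] [541.04874781 -44.73224297]
knob [523.20085577 -65.53152462] [526.06674576 -62.30900011]
griptop [ 541.46702164 -347.05233265] [ 544.54359878 -371.41413613]
```

{"api": "carry_out", "payload": {"plan": [{"tx": 371,"ty": 160,"tz": -80,"wz": 2.8},{"tx": 371,"ty": 160,"tz": -80,"wz": 2.8},{"tx": 371,"ty": 160,"tz": -80,"wz": 2.8},{"tx": 371,"ty": 160,"tz": -80,"wz": 2.8},{"tx": 371,"ty": 160,"tz": -80,"wz": 2.8},{"tx": 371,"ty": 160,"tz": -80,"wz": 2.8},{"tx": 371,"ty": 160,"tz": -80,"wz": 2.8},{"tx": 371,"ty": 160,"tz": -80,"wz": 2.8},{"tx": 371,"ty": 160,"tz": -80,"wz": 2.8},{"tx": 371,"ty": 160,"tz": -80,"wz": 2.8},{"tx": 371,"ty": 160,"tz": -80,"wz": 2.8},{"tx": 371,"ty": 160,"tz": -80,"wz": 2.8},{"tx": 371,"ty": 160,"tz": -80,"wz": 2.8},{"tx": 371,"ty": 160,"tz": -80,"wz": 2.8},{"tx": 371,"ty": 160,"tz": -80,"wz": 2.8},{"tx": 371,"ty": 160,"tz": -80,"wz": 2.8},{"tx": 371,"ty": 160,"tz": -80,"wz": 2.8},{"tx": 371,"ty": 160,"tz": -80,"wz": 2.8},{"tx": 371,"ty": 160,"tz": -80,"wz": 2.8},{"tx": 371,"ty": 160,"tz": -80,"wz": 2.8}], "gripper": 0.55, "force": 60}}

```text
validation failed for argument at $.pl...
```

{"api": "carry_out", "payload": {"plan": [{"wz": 1.8},{"wz": 1.8},{"wz": 1.8},{"wz": 1.8},{"wz": 1.8},{"wz": 1.8},{"wz": 1.8},{"wz": 1.8},{"tz": -40,"wz": 1.8},{"tz": -40,"wz": 1.8},{"tz": -40,"wz": 1.8},{"tz": -40,"wz": 1.8},{"tz": -40,"wz": 1.8},{"tz": -40,"wz": 1.8}]}}

```text
validation failed for argument at $.pl...
```

Run:
```python
from h import *
s=robot.read_state();print({k:np.round(v,3) for k,v in s.items()})
q=s['ee_rot'];print(np.degrees(2*np.arctan2(q[1],q[0])))
p,_=cap('side','s1.png');r,_=cap('top','t1.png')
im=np.hstack([cv2.resize(p[150:230,215:295],(400,400),interpolation=2),cv2.resize(r[150:230,285:365],(400,400),interpolation=2)])
cv2.imwrite('pics/c1.png',im)
```

```text
{'clock': np.float64(0.1), 'joint_pos': array([-1.405,  0.259,  0.021,  1.334, -0.   ,  1.418]), 'qvel': array([-0.   , -0.001,  0.001,  0.001,  0.   ,  0.001]), 'joint_torque': array([ 5.0000e-03, -5.5670e+01,  3.4507e+01,  1.2000e-02, -0.0000e+00,
        0.0000e+00]), 'eef_pos': array([ 172.359, -522.037,  230.724]), 'ee_rot': array([ 0.987,  0.159, -0.   , -0.001]), 'force': array([-0.253,  0.031,  0.338]), 'ft_torque': array([0.017, 0.058, 0.029]), 'grasp_force': np.float64(0.0), 'finger_gap': np.float64(85.384)}
18.266222061756302
```

View pics/c1.png

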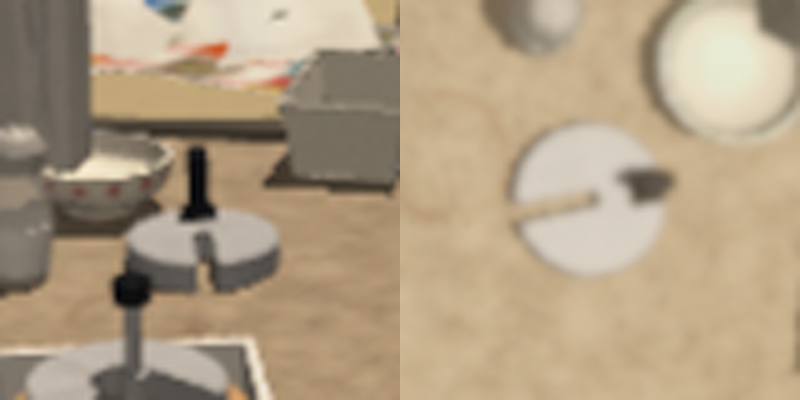

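The arm hasn't moved because the rows were refused, and the picture shows the scene unchanged. I'll retry with all six numbers in each row.

{"api": "carry_out", "payload": {"plan": [{"tx": 371,"ty": 160,"tz": -80,"wx": 0,"wy": 0,"wz": 2.8},{"tx": 371,"ty": 160,"tz": -80,"wx": 0,"wy": 0,"wz": 2.8},{"tx": 371,"ty": 160,"tz": -80,"wx": 0,"wy": 0,"wz": 2.8},{"tx": 371,"ty": 160,"tz": -80,"wx": 0,"wy": 0,"wz": 2.8},{"tx": 371,"ty": 160,"tz": -80,"wx": 0,"wy": 0,"wz": 2.8},{"tx": 371,"ty": 160,"tz": -80,"wx": 0,"wy": 0,"wz": 2.8},{"tx": 371,"ty": 160,"tz": -80,"wx": 0,"wy": 0,"wz": 2.8},{"tx": 371,"ty": 160,"tz": -80,"wx": 0,"wy": 0,"wz": 2.8},{"tx": 371,"ty": 160,"tz": -80,"wx": 0,"wy": 0,"wz": 2.8},{"tx": 371,"ty": 160,"tz": -80,"wx": 0,"wy": 0,"wz": 2.8},{"tx": 371,"ty": 160,"tz": -80,"wx": 0,"wy": 0,"wz": 2.8},{"tx": 371,"ty": 160,"tz": -80,"wx": 0,"wy": 0,"wz": 2.8},{"tx": 371,"ty": 160,"tz": -80,"wx": 0,"wy": 0,"wz": 2.8},{"tx": 371,"ty": 160,"tz": -80,"wx": 0,"wy": 0,"wz": 2.8},{"tx": 371,"ty": 160,"tz": -80,"wx": 0,"wy": 0,"wz": 2.8},{"tx": 371,"ty": 160,"tz": -80,"wx": 0,"wy": 0,"wz": 2.8},{"tx": 371,"ty": 160,"tz": -80,"wx": 0,"wy": 0,"wz": 2.8},{"tx": 371,"ty": 160,"tz": -80,"wx": 0,"wy": 0,"wz": 2.8},{"tx": 371,"ty": 160,"tz": -80,"wx": 0,"wy": 0,"wz": 2.8},{"tx": 371,"ty": 160,"tz": -80,"wx": 0,"wy": 0,"wz": 2.8}], "gripper": 0.55, "force": 60}}

```text
clock: 2.2
eef_pos: [543.3, -362.3, 151.0]
ee_rot: [0.011, 1.0, 0.0, -0.0]
force: [-0.5, -0.4, -0.1]
finger_gap: 46.9
grasp_force: 0.0
```

{"api": "carry_out", "payload": {"plan": [{"tx": 0,"ty": 0,"tz": 0,"wx": 0,"wy": 0,"wz": 1.8},{"tx": 0,"ty": 0,"tz": 0,"wx": 0,"wy": 0,"wz": 1.8},{"tx": 0,"ty": 0,"tz": 0,"wx": 0,"wy": 0,"wz": 1.8},{"tx": 0,"ty": 0,"tz": 0,"wx": 0,"wy": 0,"wz": 1.8},{"tx": 0,"ty": 0,"tz": 0,"wx": 0,"wy": 0,"wz": 1.8},{"tx": 0,"ty": 0,"tz": 0,"wx": 0,"wy": 0,"wz": 1.8},{"tx": 0,"ty": 0,"tz": -40,"wx": 0,"wy": 0,"wz": 1.8},{"tx": 0,"ty": 0,"tz": -40,"wx": 0,"wy": 0,"wz": 1.8},{"tx": 0,"ty": 0,"tz": -40,"wx": 0,"wy": 0,"wz": 1.8},{"tx": 0,"ty": 0,"tz": -40,"wx": 0,"wy": 0,"wz": 1.8},{"tx": 0,"ty": 0,"tz": -40,"wx": 0,"wy": 0,"wz": 1.8},{"tx": 0,"ty": 0,"tz": -40,"wx": 0,"wy": 0,"wz": 1.8},{"tx": 0,"ty": 0,"tz": -40,"wx": 0,"wy": 0,"wz": 1.8},{"tx": 0,"ty": 0,"tz": -40,"wx": 0,"wy": 0,"wz": 1.8}]}}

```text
clock: 3.6
eef_pos: [543.3, -362.3, 111.2]
ee_rot: [0.774, -0.633, -0.0, -0.0]
force: [0.0, -0.4, 0.3]
finger_gap: 46.7
grasp_force: 0.0
```

Run:
```python
from h import *
s=robot.read_state();print(s['joint_pos'],s['eef_pos'],s['ee_rot'])
p,_=cap('side','s2.png')
cv2.imwrite('pics/c2.png',cv2.resize(p[120:220,200:300],(600,600),interpolation=2))
# expected grip top / bottom pixels from estimate, side cam
c=viewer.get_calibration('side');R=np.array(c['R']);t=np.array(c['t']);K=np.array(c['K'])
def proj(X):
    q=R@np.array(X,float)+t;x=q[:2]/q[2];x=x*(1+c['k1']*(x@x));return (K[:2,:2]@x+K[:2,2]-[200,120])*6
for X in [(543.5,-362,58),(543.5,-362,18),(543.5,-372,58),(543.5,-352,58),tuple(s['eef_pos'])]:print(X,proj(X).round(0))
```

```text
[-7.16419459e-01  4.85002118e-01  6.09421906e-02  1.14697632e+00
  1.65928564e-05 -2.48733943e+00] [ 543.33639814 -362.25369158  111.17244356] [ 7.74206204e-01 -6.32933440e-01 -1.19643667e-04 -1.20205341e-05]
(543.5, -362, 58) [318. 360.]
(543.5, -362, 18) [320. 438.]
(543.5, -372, 58) [321. 353.]
(543.5, -352, 58) [315. 367.]
(np.float64(543.3363981369974), np.float64(-362.2536915808563), np.float64(111.17244356410785)) [316. 254.]
```

View pics/c2.png

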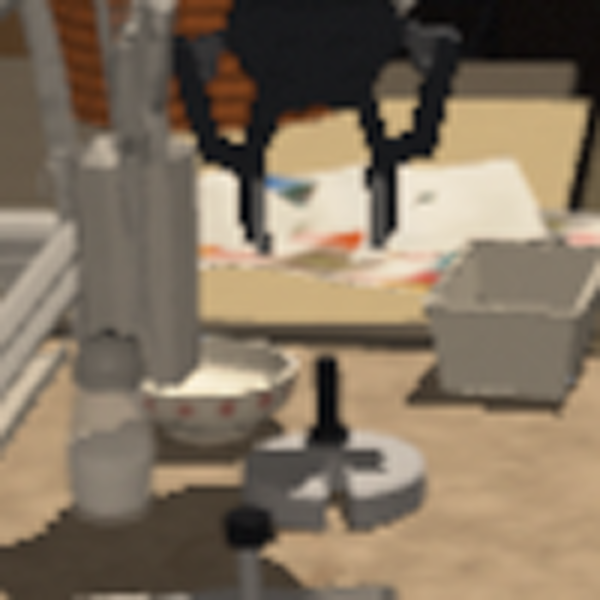

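The grip is at u≈327 and the fingers are centred at u≈320, so the grip lies about 3 mm towards -x. I'll descend and close.

{"api": "carry_out", "payload": {"plan": [{"tx": -3,"ty": 0,"tz": -30,"wx": 0,"wy": 0,"wz": 0},{"tx": -3,"ty": 0,"tz": -55,"wx": 0,"wy": 0,"wz": 0},{"tx": -3,"ty": 0,"tz": -75,"wx": 0,"wy": 0,"wz": 0},{"tx": -3,"ty": 0,"tz": -85,"wx": 0,"wy": 0,"wz": 0},{"tx": -3,"ty": 0,"tz": -86,"wx": 0,"wy": 0,"wz": 0},{"tx": -3,"ty": 0,"tz": -86,"wx": 0,"wy": 0,"wz": 0}]}}

```text
clock: 4.25
eef_pos: [540.7, -362.5, 25.9]
ee_rot: [0.776, -0.631, 0.0, 0.0]
force: [-0.4, 0.2, -0.2]
finger_gap: 47.0
grasp_force: 0.0
```

{"api": "carry_out", "payload": {"plan": [{"tx": 0,"ty": 0,"tz": 0,"wx": 0,"wy": 0,"wz": 0},{"tx": 0,"ty": 0,"tz": 0,"wx": 0,"wy": 0,"wz": 0},{"tx": 0,"ty": 0,"tz": 0,"wx": 0,"wy": 0,"wz": 0},{"tx": 0,"ty": 0,"tz": 0,"wx": 0,"wy": 0,"wz": 0},{"tx": 0,"ty": 0,"tz": 0,"wx": 0,"wy": 0,"wz": 0},{"tx": 0,"ty": 0,"tz": 0,"wx": 0,"wy": 0,"wz": 0},{"tx": 0,"ty": 0,"tz": 0,"wx": 0,"wy": 0,"wz": 0},{"tx": 0,"ty": 0,"tz": 0,"wx": 0,"wy": 0,"wz": 0}], "gripper": 0, "force": 80}}

```text
clock: 5.05
eef_pos: [540.9, -362.7, 26.4]
ee_rot: [0.776, -0.631, 0.001, -0.0]
force: [0.9, 0.1, 6.2]
finger_gap: 10.4
grasp_force: 79.0
```

{"api": "carry_out", "payload": {"plan": [{"tx": 0,"ty": 0,"tz": 15,"wx": 0,"wy": 0,"wz": 0},{"tx": 0,"ty": 0,"tz": 45,"wx": 0,"wy": 0,"wz": 0},{"tx": 0,"ty": 0,"tz": 80,"wx": 0,"wy": 0,"wz": 0},{"tx": -5,"ty": 15,"tz": 110,"wx": 0,"wy": 0,"wz": -0.14},{"tx": -11,"ty": 40,"tz": 125,"wx": 0,"wy": 0,"wz": -0.29},{"tx": -18,"ty": 65,"tz": 130,"wx": 0,"wy": 0,"wz": -0.44},{"tx": -25,"ty": 90,"tz": 130,"wx": 0,"wy": 0,"wz": -0.59},{"tx": -32,"ty": 115,"tz": 130,"wx": 0,"wy": 0,"wz": -0.74},{"tx": -39,"ty": 140,"tz": 130,"wx": 0,"wy": 0,"wz": -0.89},{"tx": -46,"ty": 165,"tz": 130,"wx": 0,"wy": 0,"wz": -1.04},{"tx": -53,"ty": 190,"tz": 130,"wx": 0,"wy": 0,"wz": -1.19},{"tx": -60,"ty": 215,"tz": 130,"wx": 0,"wy": 0,"wz": -1.34},{"tx": -67,"ty": 240,"tz": 130,"wx": 0,"wy": 0,"wz": -1.49},{"tx": -74,"ty": 265,"tz": 130,"wx": 0,"wy": 0,"wz": -1.64},{"tx": -81,"ty": 290,"tz": 130,"wx": 0,"wy": 0,"wz": -1.79},{"tx": -88,"ty": 315,"tz": 130,"wx": 0,"wy": 0,"wz": -1.94},{"tx": -95,"ty": 340,"tz": 130,"wx": 0,"wy": 0,"wz": -2.09},{"tx": -100,"ty": 355,"tz": 130,"wx": 0,"wy": 0,"wz": -2.24},{"tx": -102,"ty": 364,"tz": 130,"wx": 0,"wy": 0,"wz": -2.39},{"tx": -102,"ty": 364,"tz": 130,"wx": 0,"wy": 0,"wz": -2.39}]}}

```text
clock: 7.05
eef_pos: [437.6, 2.7, 155.2]
ee_rot: [0.302, 0.953, 0.0, -0.0]
force: [0.1, -0.3, -3.8]
finger_gap: 10.5
grasp_force: 78.3
```

{"api": "carry_out", "payload": {"plan": [{"tx": 0,"ty": 0,"tz": -25,"wx": 0,"wy": 0,"wz": 0},{"tx": 0,"ty": 0,"tz": -50,"wx": 0,"wy": 0,"wz": 0},{"tx": 0,"ty": 0,"tz": -60,"wx": 0,"wy": 0,"wz": 0},{"tx": 0,"ty": 0,"tz": -60,"wx": 0,"wy": 0,"wz": 0},{"tx": 0,"ty": 0,"tz": -60,"wx": 0,"wy": 0,"wz": 0},{"tx": 0,"ty": 0,"tz": -60,"wx": 0,"wy": 0,"wz": 0}]}}

```text
clock: 7.65
eef_pos: [439.1, 1.4, 96.3]
ee_rot: [0.301, 0.954, 0.0, 0.001]
force: [0.2, -0.9, -3.4]
finger_gap: 10.9
grasp_force: 78.1
```

Run:
```python
from h import *
s=robot.read_state();print({k:np.round(s[k],3) for k in('clock','eef_pos','ee_rot','force','ft_torque','finger_gap','joint_pos')})
q=s['ee_rot'];print(np.degrees(2*np.arctan2(q[1],q[0])))
p,_=cap('side','s3.png');r,_=cap('top','t3.png')
im=np.hstack([cv2.resize(p[160:270,190:300],(395,395),interpolation=2),cv2.resize(r[150:230,190:270],(395,395),interpolation=2)])
cv2.imwrite('pics/c3.png',im)
```

```text
{'clock': np.float64(7.65), 'eef_pos': array([439.105,   1.437,  96.267]), 'ee_rot': array([0.301, 0.954, 0.   , 0.001]), 'force': array([ 0.219, -0.859, -3.417]), 'ft_torque': array([ 0.001,  0.037, -0.023]), 'finger_gap': np.float64(10.886), 'joint_pos': array([-0.188,  0.158, -0.476,  0.936, -0.   ,  0.424])}
144.92699873266392
```

View pics/c3.png

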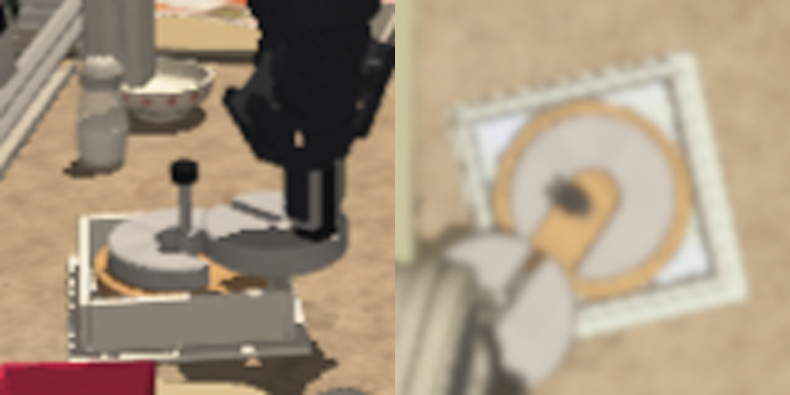

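The weight is held level, with its slot line visible from about (510,297) to (541,257) in the right crop and the knob at about (565,190). I'll compute the lateral offset between slot line and stem.

Run:
```python
from h import *
t=cv2.imread('pics/t3.png').astype(int);d=np.load('pics/t3.npy');P=cloud('top',d)
def ray(u,v,z):
    u0,v0=int(u),int(v);A=plane('top',u0,v0,z);return np.array([A[0]+(plane('top',u0,v0+1,z)-A)[0]*(v-v0)+(plane('top',u0+1,v0,z)-A)[0]*(u-u0),A[1]+(plane('top',u0+1,v0,z)-A)[1]*(u-u0)+(plane('top',u0,v0+1,z)-A)[1]*(v-v0)])
c=lambda x,y:(190+(x-395+.5)/4.9375-.5,150+(y+.5)/4.9375-.5)
a=ray(*c(510,297),88);b=ray(*c(541,257),88);print('slot',a,b,np.degrees(np.arctan2(*(b-a)[::-1])))
m=np.zeros(d.shape,bool);m[150:210,195:260]=1
k=m&(P[...,2]>96)&(P[...,2]<112);q=P[k];v,u=np.nonzero(k)
print('knob',k.sum(),q.mean(0),np.ptp(q,axis=0),((u.min()+u.max())/2,(v.min()+v.max())/2))
print('knob px mean@104',ray(u.mean(),v.mean(),104))
dark=m&(t.sum(2)<300);v,u=np.nonzero(dark);print(dark.sum(),u.min(),u.max(),v.min(),v.max())
print('weight pts z',[P[int(150+y/4.94),int(190+(x-395)/4.94)].round(1) for x,y in((480,255),(555,320),(540,340),(560,290))])
n=np.array([np.sin(np.radians(35)),np.cos(np.radians(35))])
print('lat slot',a@n,b@n,'tcp',np.array([439.1,1.4])@n,'stem(528.3,-60.5)',np.array([528.3,-60.5])@n, 'knob',q.mean(0)[:2]@n)
# stem in side view: same test with rays at height 75
s=cv2.imread('pics/s3.png');cc=lambda x,y:(190+(x+.5)*110/395-.5,160+(y+.5)*110/395-.5)
C=viewer.get_calibration('side');R=np.array(C['R']);T=np.array(C['t']);K=np.array(C['K'])
def proj(X):
    z=R@np.array(X,float)+T;x=z[:2]/z[2];x=x*(1+C['k1']*(x@x));p=K[:2,:2]@x+K[:2,2];return ((p-[190,160])*395/110).round(0)
for X in [(528.3,-60.5,104),(528.3,-60.5,75),(439.1,1.4,96),(532,-69,50)]:print(X,proj(X))
```

```text
slot [475.53380787 -24.41260886] [497.52475986 -41.36039458] -37.62039353862266
knob 37 [528.11380878 -60.06626746 104.13000651] [16.39242637 16.0675631  12.9111735 ] (np.float64(226.0), np.float64(190.0))
knob px mean@104 [528.12258979 -60.05580242]
19 223 227 188 192
weight pts z [array([499.1,  -8.7,  92.3]), array([464.1, -49.1,  87.2]), array([453.2, -41.4,  90.8]), array([480.3, -52. ,  90.5])]
lat slot 252.75734843120102 251.48802698811306 tcp 253.00422606374892 stem(528.3,-60.5) 253.46173264477363 knob 253.71023064987384
(528.3, -60.5, 104) [180. 162.]
(528.3, -60.5, 75) [181. 205.]
(439.1, 1.4, 96) [312. 220.]
(532, -69, 50) [179. 235.]
```

{"api": "carry_out", "payload": {"plan": [{"tx": 5,"ty": -3,"tz": -1,"wx": 0,"wy": 0,"wz": 0},{"tx": 11,"ty": -7,"tz": -2,"wx": 0,"wy": 0,"wz": 0},{"tx": 17,"ty": -10.7,"tz": -3,"wx": 0,"wy": 0,"wz": 0},{"tx": 19,"ty": -12.1,"tz": -3,"wx": 0,"wy": 0,"wz": 0},{"tx": 21,"ty": -13.5,"tz": -3,"wx": 0,"wy": 0,"wz": 0},{"tx": 23,"ty": -14.9,"tz": -3,"wx": 0,"wy": 0,"wz": 0},{"tx": 23,"ty": -14.9,"tz": -3,"wx": 0,"wy": 0,"wz": 0},{"tx": 23,"ty": -14.9,"tz": -3,"wx": 0,"wy": 0,"wz": 0}]}}

```text
clock: 8.55
eef_pos: [461.3, -13.1, 92.3]
ee_rot: [0.302, 0.953, 0.0, -0.0]
force: [0.3, -0.4, -3.5]
finger_gap: 10.8
grasp_force: 78.1
```

{"api": "carry_out", "payload": {"plan": [{"tx": 1.6,"ty": -1.1,"tz": 0,"wx": 0,"wy": 0,"wz": 0},{"tx": 3.3,"ty": -2.3,"tz": 0,"wx": 0,"wy": 0,"wz": 0},{"tx": 3.3,"ty": -2.3,"tz": 0,"wx": 0,"wy": 0,"wz": 0},{"tx": 3.3,"ty": -2.3,"tz": 0,"wx": 0,"wy": 0,"wz": 0}]}}

```text
clock: 8.95
eef_pos: [464.7, -15.5, 92.3]
ee_rot: [0.302, 0.953, -0.0, -0.0]
force: [-0.5, 0.1, -4.4]
finger_gap: 10.6
grasp_force: 78.1
```

{"api": "carry_out", "payload": {"plan": [{"tx": 1.6,"ty": -1.1,"tz": 0,"wx": 0,"wy": 0,"wz": 0},{"tx": 3.3,"ty": -2.3,"tz": 0,"wx": 0,"wy": 0,"wz": 0},{"tx": 3.3,"ty": -2.3,"tz": 0,"wx": 0,"wy": 0,"wz": 0},{"tx": 3.3,"ty": -2.3,"tz": 0,"wx": 0,"wy": 0,"wz": 0}]}}

```text
clock: 9.35
eef_pos: [468.0, -17.8, 92.2]
ee_rot: [0.302, 0.953, -0.0, -0.0]
force: [-0.4, 0.2, -2.0]
finger_gap: 10.6
grasp_force: 78.1
```

{"api": "carry_out", "payload": {"plan": [{"tx": 1.6,"ty": -1.1,"tz": 0,"wx": 0,"wy": 0,"wz": 0},{"tx": 3.3,"ty": -2.3,"tz": 0,"wx": 0,"wy": 0,"wz": 0},{"tx": 3.3,"ty": -2.3,"tz": 0,"wx": 0,"wy": 0,"wz": 0},{"tx": 3.3,"ty": -2.3,"tz": 0,"wx": 0,"wy": 0,"wz": 0}]}}

```text
clock: 9.75
eef_pos: [471.3, -20.1, 92.3]
ee_rot: [0.302, 0.953, -0.0, -0.0]
force: [-0.1, 0.9, -4.0]
finger_gap: 10.5
grasp_force: 78.1
```

{"api": "carry_out", "payload": {"plan": [{"tx": 1.6,"ty": -1.1,"tz": 0,"wx": 0,"wy": 0,"wz": 0},{"tx": 3.3,"ty": -2.3,"tz": 0,"wx": 0,"wy": 0,"wz": 0},{"tx": 4.9,"ty": -3.4,"tz": 0,"wx": 0,"wy": 0,"wz": 0},{"tx": 6.6,"ty": -4.6,"tz": 0,"wx": 0,"wy": 0,"wz": 0},{"tx": 8.2,"ty": -5.7,"tz": 0,"wx": 0,"wy": 0,"wz": 0},{"tx": 8.2,"ty": -5.7,"tz": 0,"wx": 0,"wy": 0,"wz": 0},{"tx": 8.2,"ty": -5.7,"tz": 0,"wx": 0,"wy": 0,"wz": 0}]}}

```text
clock: 10.45
eef_pos: [479.5, -25.8, 92.2]
ee_rot: [0.302, 0.953, -0.0, -0.0]
force: [-0.8, -0.2, -3.6]
finger_gap: 10.7
grasp_force: 78.1
```

Run:
```python
from h import *
p,_=cap('side','s4.png');r,_=cap('top','t4.png')
im=np.hstack([cv2.resize(p[190:260,200:270],(395,395),interpolation=2),cv2.resize(r[165:215,200:250],(395,395),interpolation=2)])
cv2.imwrite('pics/c4.png',im);print(robot.read_state()['ft_torque'])
```

```text
[0.1209912  0.05079507 0.04309418]
```

View pics/c4.png

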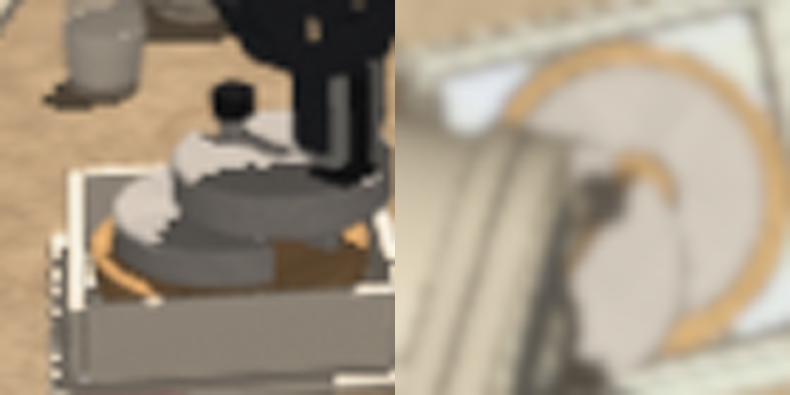

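The side view shows the stem inside the slot, with the knob above the disc at about (233,105) and no contact force. Continuing.

{"api": "carry_out", "payload": {"plan": [{"tx": 1.6,"ty": -1.1,"tz": 0,"wx": 0,"wy": 0,"wz": 0},{"tx": 3.3,"ty": -2.3,"tz": 0,"wx": 0,"wy": 0,"wz": 0},{"tx": 4.9,"ty": -3.4,"tz": 0,"wx": 0,"wy": 0,"wz": 0},{"tx": 6.6,"ty": -4.6,"tz": 0,"wx": 0,"wy": 0,"wz": 0},{"tx": 8.2,"ty": -5.7,"tz": 0,"wx": 0,"wy": 0,"wz": 0},{"tx": 8.2,"ty": -5.7,"tz": 0,"wx": 0,"wy": 0,"wz": 0}]}}

```text
clock: 11.15
eef_pos: [487.9, -31.7, 92.2]
ee_rot: [0.302, 0.953, -0.0, 0.0]
force: [-0.3, 0.4, -2.9]
finger_gap: 10.6
grasp_force: 78.1
```

{"api": "carry_out", "payload": {"plan": [{"tx": 1.6,"ty": -1.1,"tz": 0,"wx": 0,"wy": 0,"wz": 0},{"tx": 3.3,"ty": -2.3,"tz": 0,"wx": 0,"wy": 0,"wz": 0},{"tx": 4.9,"ty": -3.4,"tz": 0,"wx": 0,"wy": 0,"wz": 0},{"tx": 6.6,"ty": -4.6,"tz": 0,"wx": 0,"wy": 0,"wz": 0},{"tx": 6.6,"ty": -4.6,"tz": 0,"wx": 0,"wy": 0,"wz": 0},{"tx": 6.6,"ty": -4.6,"tz": 0,"wx": 0,"wy": 0,"wz": 0}]}}

```text
clock: 11.75
eef_pos: [494.3, -36.1, 92.2]
ee_rot: [0.302, 0.953, -0.0, -0.0]
force: [-0.3, -0.0, -3.1]
finger_gap: 10.8
grasp_force: 78.1
```

{"api": "carry_out", "payload": {"plan": [{"tx": 0.8,"ty": -0.6,"tz": 0,"wx": 0,"wy": 0,"wz": 0},{"tx": 1.6,"ty": -1.1,"tz": 0,"wx": 0,"wy": 0,"wz": 0},{"tx": 2.5,"ty": -1.7,"tz": 0,"wx": 0,"wy": 0,"wz": 0},{"tx": 3.3,"ty": -2.3,"tz": 0,"wx": 0,"wy": 0,"wz": 0},{"tx": 3.3,"ty": -2.3,"tz": 0,"wx": 0,"wy": 0,"wz": 0}]}}

```text
clock: 12.25
eef_pos: [497.7, -38.5, 92.3]
ee_rot: [0.302, 0.953, -0.0, 0.0]
force: [-0.1, -0.5, -3.2]
finger_gap: 11.0
grasp_force: 78.1
```

{"api": "carry_out", "payload": {"plan": [{"tx": 0.8,"ty": -0.6,"tz": 0,"wx": 0,"wy": 0,"wz": 0},{"tx": 1.6,"ty": -1.1,"tz": 0,"wx": 0,"wy": 0,"wz": 0},{"tx": 1.6,"ty": -1.1,"tz": 0,"wx": 0,"wy": 0,"wz": 0}]}}

```text
clock: 12.55
eef_pos: [499.3, -39.6, 92.3]
ee_rot: [0.302, 0.953, -0.0, 0.0]
force: [-1.2, -0.6, -3.2]
finger_gap: 10.8
grasp_force: 78.1
```

{"api": "carry_out", "payload": {"plan": [{"tx": 0.8,"ty": -0.6,"tz": 0,"wx": 0,"wy": 0,"wz": 0},{"tx": 0.8,"ty": -0.6,"tz": 0,"wx": 0,"wy": 0,"wz": 0},{"tx": 0.8,"ty": -0.6,"tz": 0,"wx": 0,"wy": 0,"wz": 0}]}}

```text
clock: 12.85
eef_pos: [500.0, -40.1, 92.3]
ee_rot: [0.302, 0.953, 0.0, -0.0]
force: [0.5, 0.7, -2.9]
finger_gap: 10.1
grasp_force: 78.1
```

{"api": "carry_out", "payload": {"plan": [{"tx": 0.8,"ty": -0.6,"tz": 0,"wx": 0,"wy": 0,"wz": 0},{"tx": 0.8,"ty": -0.6,"tz": 0,"wx": 0,"wy": 0,"wz": 0},{"tx": 0.8,"ty": -0.6,"tz": 0,"wx": 0,"wy": 0,"wz": 0}]}}

```text
clock: 13.15
eef_pos: [500.8, -40.7, 92.3]
ee_rot: [0.302, 0.953, -0.0, 0.0]
force: [0.0, -0.8, -2.9]
finger_gap: 10.5
grasp_force: 78.1
```

{"api": "carry_out", "payload": {"plan": [{"tx": 0.8,"ty": -0.6,"tz": 0,"wx": 0,"wy": 0,"wz": 0},{"tx": 0.8,"ty": -0.6,"tz": 0,"wx": 0,"wy": 0,"wz": 0},{"tx": 0.8,"ty": -0.6,"tz": 0,"wx": 0,"wy": 0,"wz": 0}]}}

```text
clock: 13.45
eef_pos: [501.6, -41.3, 92.3]
ee_rot: [0.302, 0.953, -0.0, -0.0]
force: [0.3, -0.4, -3.0]
finger_gap: 10.4
grasp_force: 78.1
```

{"api": "carry_out", "payload": {"plan": [{"tx": 0.8,"ty": -0.6,"tz": 0,"wx": 0,"wy": 0,"wz": 0},{"tx": 0.8,"ty": -0.6,"tz": 0,"wx": 0,"wy": 0,"wz": 0},{"tx": 0.8,"ty": -0.6,"tz": 0,"wx": 0,"wy": 0,"wz": 0}]}}

```text
clock: 13.75
eef_pos: [502.4, -41.9, 92.3]
ee_rot: [0.302, 0.953, -0.0, -0.0]
force: [1.1, 0.0, -3.0]
finger_gap: 11.0
grasp_force: 78.3
```

{"api": "carry_out", "payload": {"plan": [{"tx": 0.8,"ty": -0.6,"tz": 0,"wx": 0,"wy": 0,"wz": 0},{"tx": 0.8,"ty": -0.6,"tz": 0,"wx": 0,"wy": 0,"wz": 0},{"tx": 0.8,"ty": -0.6,"tz": 0,"wx": 0,"wy": 0,"wz": 0}]}}

```text
clock: 14.05
eef_pos: [502.8, -42.3, 92.2]
ee_rot: [0.302, 0.953, 0.0, -0.0]
force: [-1.9, 2.6, -1.8]
finger_gap: 10.7
grasp_force: 78.5
```

Contact with the slot end. I'll back off 2 mm, then probe sideways.

{"api": "carry_out", "payload": {"plan": [{"tx": -1.7,"ty": 1.2,"tz": 0,"wx": 0,"wy": 0,"wz": 0},{"tx": -1.7,"ty": 1.2,"tz": 0,"wx": 0,"wy": 0,"wz": 0},{"tx": -1.1,"ty": 2.0,"tz": 0,"wx": 0,"wy": 0,"wz": 0},{"tx": -1.1,"ty": 2.0,"tz": 0,"wx": 0,"wy": 0,"wz": 0},{"tx": -1.1,"ty": 2.0,"tz": 0,"wx": 0,"wy": 0,"wz": 0}]}}

```text
clock: 14.55
eef_pos: [502.2, -40.6, 92.3]
ee_rot: [0.302, 0.953, -0.0, 0.0]
force: [0.2, -0.9, -3.3]
finger_gap: 10.9
grasp_force: 78.4
```

{"api": "carry_out", "payload": {"plan": [{"tx": 0.4,"ty": 0.6,"tz": 0,"wx": 0,"wy": 0,"wz": 0},{"tx": 0.4,"ty": 0.6,"tz": 0,"wx": 0,"wy": 0,"wz": 0},{"tx": 0.4,"ty": 0.6,"tz": 0,"wx": 0,"wy": 0,"wz": 0}]}}

```text
clock: 14.85
eef_pos: [502.4, -40.3, 92.3]
ee_rot: [0.302, 0.953, -0.0, -0.0]
force: [-1.8, -4.9, -2.4]
finger_gap: 11.2
grasp_force: 78.5
```

{"api": "carry_out", "payload": {"plan": [{"tx": -1.2,"ty": -1.7,"tz": 0,"wx": 0,"wy": 0,"wz": 0},{"tx": -1.2,"ty": -1.7,"tz": -1.5,"wx": 0,"wy": 0,"wz": 0},{"tx": -1.2,"ty": -1.7,"tz": -3,"wx": 0,"wy": 0,"wz": 0},{"tx": -1.2,"ty": -1.7,"tz": -4.5,"wx": 0,"wy": 0,"wz": 0},{"tx": -1.2,"ty": -1.7,"tz": -5.5,"wx": 0,"wy": 0,"wz": 0},{"tx": -1.2,"ty": -1.7,"tz": -6,"wx": 0,"wy": 0,"wz": 0},{"tx": -1.2,"ty": -1.7,"tz": -6,"wx": 0,"wy": 0,"wz": 0}]}}

```text
clock: 15.55
eef_pos: [501.3, -41.5, 86.2]
ee_rot: [0.302, 0.953, 0.0, -0.0]
force: [-0.6, -0.1, -3.8]
finger_gap: 11.3
grasp_force: 78.4
```

{"api": "carry_out", "payload": {"plan": [{"tx": 0,"ty": 0,"tz": -0.4,"wx": 0,"wy": 0,"wz": 0},{"tx": 0,"ty": 0,"tz": -0.8,"wx": 0,"wy": 0,"wz": 0},{"tx": 0,"ty": 0,"tz": -1.0,"wx": 0,"wy": 0,"wz": 0},{"tx": 0,"ty": 0,"tz": -1.0,"wx": 0,"wy": 0,"wz": 0}]}}

```text
clock: 15.95
eef_pos: [501.3, -41.6, 85.3]
ee_rot: [0.302, 0.953, 0.0, 0.0]
force: [-0.7, -1.0, -2.4]
finger_gap: 10.8
grasp_force: 78.4
```

{"api": "carry_out", "payload": {"plan": [{"tx": 0,"ty": 0,"tz": -0.4,"wx": 0,"wy": 0,"wz": 0},{"tx": 0,"ty": 0,"tz": -0.8,"wx": 0,"wy": 0,"wz": 0},{"tx": 0,"ty": 0,"tz": -0.8,"wx": 0,"wy": 0,"wz": 0}]}}

```text
clock: 16.25
eef_pos: [501.3, -41.6, 84.4]
ee_rot: [0.302, 0.953, -0.0, -0.0]
force: [1.3, 0.1, -3.2]
finger_gap: 10.8
grasp_force: 78.4
```

{"api": "carry_out", "payload": {"plan": [{"tx": 0,"ty": 0,"tz": -0.4,"wx": 0,"wy": 0,"wz": 0},{"tx": 0,"ty": 0,"tz": -0.8,"wx": 0,"wy": 0,"wz": 0},{"tx": 0,"ty": 0,"tz": -0.8,"wx": 0,"wy": 0,"wz": 0}]}}

```text
clock: 16.55
eef_pos: [501.2, -41.6, 83.6]
ee_rot: [0.302, 0.953, -0.0, -0.0]
force: [-0.0, 0.4, -3.5]
finger_gap: 10.7
grasp_force: 78.4
```

{"api": "carry_out", "payload": {"plan": [{"tx": 0,"ty": 0,"tz": -0.4,"wx": 0,"wy": 0,"wz": 0},{"tx": 0,"ty": 0,"tz": -0.8,"wx": 0,"wy": 0,"wz": 0},{"tx": 0,"ty": 0,"tz": -0.8,"wx": 0,"wy": 0,"wz": 0}]}}

```text
clock: 16.85
eef_pos: [501.3, -41.6, 82.8]
ee_rot: [0.302, 0.953, -0.0, -0.0]
force: [0.2, -0.4, -3.3]
finger_gap: 11.1
grasp_force: 78.4
```

{"api": "carry_out", "payload": {"plan": [{"tx": 0,"ty": 0,"tz": -0.4,"wx": 0,"wy": 0,"wz": 0},{"tx": 0,"ty": 0,"tz": -0.8,"wx": 0,"wy": 0,"wz": 0},{"tx": 0,"ty": 0,"tz": -1.2,"wx": 0,"wy": 0,"wz": 0},{"tx": 0,"ty": 0,"tz": -1.2,"wx": 0,"wy": 0,"wz": 0}]}}

```text
clock: 17.25
eef_pos: [501.2, -41.6, 81.6]
ee_rot: [0.302, 0.953, -0.0, -0.0]
force: [0.4, -0.2, -3.8]
finger_gap: 10.4
grasp_force: 78.4
```

{"api": "carry_out", "payload": {"plan": [{"tx": 0,"ty": 0,"tz": -0.4,"wx": 0,"wy": 0,"wz": 0},{"tx": 0,"ty": 0,"tz": -0.8,"wx": 0,"wy": 0,"wz": 0},{"tx": 0,"ty": 0,"tz": -1.2,"wx": 0,"wy": 0,"wz": 0},{"tx": 0,"ty": 0,"tz": -1.2,"wx": 0,"wy": 0,"wz": 0}]}}

```text
clock: 17.65
eef_pos: [501.2, -41.6, 80.4]
ee_rot: [0.302, 0.953, -0.0, -0.0]
force: [-0.0, 0.4, -3.0]
finger_gap: 10.8
grasp_force: 78.4
```

{"api": "carry_out", "payload": {"plan": [{"tx": 0,"ty": 0,"tz": -0.4,"wx": 0,"wy": 0,"wz": 0},{"tx": 0,"ty": 0,"tz": -0.8,"wx": 0,"wy": 0,"wz": 0},{"tx": 0,"ty": 0,"tz": -1.2,"wx": 0,"wy": 0,"wz": 0},{"tx": 0,"ty": 0,"tz": -1.2,"wx": 0,"wy": 0,"wz": 0}]}}

```text
clock: 18.05
eef_pos: [501.3, -41.6, 79.2]
ee_rot: [0.302, 0.953, -0.0, -0.0]
force: [-0.4, 0.2, -3.1]
finger_gap: 11.1
grasp_force: 78.4
```

{"api": "carry_out", "payload": {"plan": [{"tx": 0,"ty": 0,"tz": -0.4,"wx": 0,"wy": 0,"wz": 0},{"tx": 0,"ty": 0,"tz": -0.8,"wx": 0,"wy": 0,"wz": 0},{"tx": 0,"ty": 0,"tz": -1.2,"wx": 0,"wy": 0,"wz": 0},{"tx": 0,"ty": 0,"tz": -1.2,"wx": 0,"wy": 0,"wz": 0}]}}

```text
clock: 18.45
eef_pos: [501.2, -41.6, 78.0]
ee_rot: [0.302, 0.953, 0.0, -0.0]
force: [0.3, -0.4, -3.9]
finger_gap: 10.6
grasp_force: 78.4
```

{"api": "carry_out", "payload": {"plan": [{"tx": 0,"ty": 0,"tz": -0.4,"wx": 0,"wy": 0,"wz": 0},{"tx": 0,"ty": 0,"tz": -0.7,"wx": 0,"wy": 0,"wz": 0},{"tx": 0,"ty": 0,"tz": -0.7,"wx": 0,"wy": 0,"wz": 0}]}}

```text
clock: 18.75
eef_pos: [501.2, -41.6, 77.3]
ee_rot: [0.302, 0.953, -0.0, -0.0]
force: [-0.4, 0.4, -3.2]
finger_gap: 10.9
grasp_force: 78.4
```

{"api": "carry_out", "payload": {"plan": [{"tx": 0,"ty": 0,"tz": -0.3,"wx": 0,"wy": 0,"wz": 0},{"tx": 0,"ty": 0,"tz": -0.5,"wx": 0,"wy": 0,"wz": 0},{"tx": 0,"ty": 0,"tz": -0.5,"wx": 0,"wy": 0,"wz": 0}]}}

```text
clock: 19.05
eef_pos: [501.3, -41.6, 76.8]
ee_rot: [0.302, 0.953, 0.0, -0.0]
force: [0.0, -0.0, -3.5]
finger_gap: 11.0
grasp_force: 78.4
```

{"api": "carry_out", "payload": {"plan": [{"tx": 0,"ty": 0,"tz": -0.3,"wx": 0,"wy": 0,"wz": 0},{"tx": 0,"ty": 0,"tz": -0.5,"wx": 0,"wy": 0,"wz": 0},{"tx": 0,"ty": 0,"tz": -0.5,"wx": 0,"wy": 0,"wz": 0}]}}

```text
clock: 19.35
eef_pos: [501.3, -41.6, 76.4]
ee_rot: [0.302, 0.953, 0.0, 0.0]
force: [-0.4, -0.1, -3.1]
finger_gap: 10.6
grasp_force: 78.5
```

{"api": "carry_out", "payload": {"plan": [{"tx": 0,"ty": 0,"tz": -0.3,"wx": 0,"wy": 0,"wz": 0},{"tx": 0,"ty": 0,"tz": -0.3,"wx": 0,"wy": 0,"wz": 0},{"tx": 0,"ty": 0,"tz": -0.3,"wx": 0,"wy": 0,"wz": 0}]}}

```text
clock: 19.65
eef_pos: [501.3, -41.6, 76.3]
ee_rot: [0.302, 0.953, -0.0, 0.0]
force: [-1.4, 0.6, 2.3]
finger_gap: 10.6
grasp_force: 79.1
```

Seated contact at the expected height (76.3 − 26.3 = 50). Releasing.

{"api": "carry_out", "payload": {"plan": [{"tx": 0,"ty": 0,"tz": 0.2,"wx": 0,"wy": 0,"wz": 0},{"tx": 0,"ty": 0,"tz": 0.2,"wx": 0,"wy": 0,"wz": 0},{"tx": 0,"ty": 0,"tz": 0.2,"wx": 0,"wy": 0,"wz": 0},{"tx": 0,"ty": 0,"tz": 0.2,"wx": 0,"wy": 0,"wz": 0},{"tx": 0,"ty": 0,"tz": 0.2,"wx": 0,"wy": 0,"wz": 0},{"tx": 0,"ty": 0,"tz": 0.2,"wx": 0,"wy": 0,"wz": 0}], "gripper": 0.45}}

```text
clock: 20.25
eef_pos: [501.3, -41.6, 76.2]
ee_rot: [0.302, 0.953, -0.0, -0.0]
force: [-1.0, 0.9, 0.4]
finger_gap: 38.2
grasp_force: 0.0
```

{"api": "carry_out", "payload": {"plan": [{"tx": 0,"ty": 0,"tz": 15,"wx": 0,"wy": 0,"wz": 0},{"tx": 0,"ty": 0,"tz": 40,"wx": 0,"wy": 0,"wz": 0},{"tx": -15,"ty": 10,"tz": 80,"wx": 0,"wy": 0,"wz": 0},{"tx": -40,"ty": 28,"tz": 110,"wx": 0,"wy": 0,"wz": 0},{"tx": -75,"ty": 53,"tz": 120,"wx": 0,"wy": 0,"wz": 0},{"tx": -100,"ty": 85,"tz": 120,"wx": 0,"wy": 0,"wz": 0},{"tx": -100,"ty": 130,"tz": 120,"wx": 0,"wy": 0,"wz": 0},{"tx": -100,"ty": 160,"tz": 120,"wx": 0,"wy": 0,"wz": 0},{"tx": -100,"ty": 160,"tz": 120,"wx": 0,"wy": 0,"wz": 0}]}}

```text
clock: 21.15
eef_pos: [400.8, 121.1, 196.6]
ee_rot: [0.3, 0.954, 0.0, 0.0]
force: [-0.1, 0.1, 0.1]
finger_gap: 38.4
grasp_force: 0.0
```

Run:
```python
from h import *
p,_=cap('side','s5.png');r,d=cap('top','t5.png')
im=np.hstack([cv2.resize(p[190:270,195:275],(395,395),interpolation=2),cv2.resize(r[155:225,195:265],(395,395),interpolation=2)])
cv2.imwrite('pics/c5.png',im)
P=cloud('top',d)[155:225,195:265].reshape(-1,3);g=P[(abs(P[:,2]-68)<8)]
A=np.c_[g[:,:2]-g[:,:2].mean(0),np.ones(len(g))];print(len(g),g.mean(0),np.median(g[:,2]),np.linalg.lstsq(A,g[:,2],rcond=None)[0],robot.read_state()['eef_pos'])
```

```text
674 [528.29711805 -59.81411247  68.77470294] 68.75682549881904 [-9.28606418e-03  3.57742174e-03  6.87747029e+01] [401.09511782 118.83602557 196.28296455]
```

View pics/c5.png

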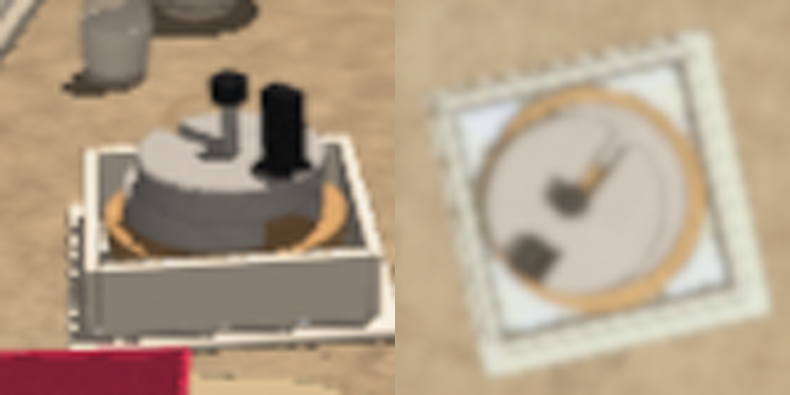

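The weight sits flush: its top is at 68.8 mm against 68 expected, it is tilted under 0.01 rad, and its slot points up and right, opposite the lower one. Its axis is about 9 mm from the lower weight's, so I'm handing in.

```bash
python3 -c "
from h import *
print(order.sign_off())"
```

```text
the job is handed in; nothing more can be done
None
```

The weight is on the stem, seated flush on the lower weight with its slot facing the opposite way. It has been released with the arm clear, and I handed the job in at about 21 s; sign-off returned no verdict.

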